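Pull the retaining clip with a hooked pick and take the cover off a gear housing

TASK

Open the small gear housing: take the hooked pick, hook it into the eye of the sprung retaining clip and pull the clip out of its shaft groove so that it drops into the tray fixed to the housing, without touching the clip with the fingers. Put the pick down on the bench, then lift the cover plate off its pins by its handle and lay it flat, handle up, in the middle of the rubber mat. Leave the other things on the bench where they are.

Things in the scene. Friction and masses are not known exactly. Their poses are not given: they have to be found in the camera images.
- housing: grey open-topped gear housing, fixed, 84 (x) x 108 (y) x 46 mm high; origin at the centre of its underside on the bench. A catch tray fixed to its -y face reaches from y = -54 to -130 mm, 84 mm wide, walls 16 mm high. Two 7 mm dowel pins at x = +-31, y = 42 mm stand through the cover, tops at z = 55 mm. Turned at most 0.3 rad from the world axes: the tray looks roughly to world -y
- stud (a point): axis of the stud at the level of the cover's top: x = 0, y = -34, z = 50 mm in the housing's frame, same axes. The stud's head is 16 mm wide, from 4.5 to 16 mm above this point; below it is a groove with a 10 mm core, in which the clip sits
- tray (a point): middle of the catch tray's inner floor: y = -92, z = 3 mm in the housing's frame; same axes as the housing
- clip: dark steel sprung retaining clip, 3 mm thick, 46 (y) x 26 mm, flat on the cover, axes as the housing's; origin on its underside at the stud's axis. Two hinged spring arms (mouth to +y) snap round the stud's groove; it comes out when pulled along its own -y (about 5 to 18 N), is free after about 10 mm, and after 15 to 40 mm tips over the housing's edge into the tray. It cannot be lifted off
- clip_eye (a point): middle of the clip's pull eye, 27 mm from the clip's origin along its -y, 1.5 mm above its underside: a rectangular hole 14 (x) x 12 mm (y) that stands out beyond the housing's edge, with nothing below it but the tray. A bar 4 mm thick, 5 mm high closes it on the -y side: pull on this bar
- pick: hooked pick lying on the bench: flat-sided dark wooden handle 20 (x) x 90 (y) x 26 mm (z), origin at the centre of the handle's underside, +y towards the hook. A 5 mm steel shank leaves the handle's end at height 21 mm, runs to y = 110 mm and there bends straight down. 90 g
- pick_tip (a point): lower end of the pick's hook (5 mm thick, straight): x = 0, y = 110, z = 1 mm in the pick's frame; the underside of the shank is 18.5 mm above the pick's underside
- pick_grip (a point): middle of the top of the pick's handle (z = 26 mm in the pick's frame); grasp the 20 mm width, fingers closing along the pick's x, tips about 8 mm above the pick's underside
- cover: aluminium cover plate 84 (x) x 108 (y) x 4 mm, loose on the housing with about 1.5 mm play on the pins and the stud (the pins reach 5 mm, the stud's head 16 mm above its top face), axes as the housing's at the start; origin at the centre of its underside, z up. On it stands a black bar handle 10 (x) x 44 (y) mm, its top 36 mm above the cover's underside. 150 g
- cover_grip (a point): grasp point of the cover's bar handle, x = 0, y = 6, z = 28 mm in the cover's frame, 24 mm above the plate's top face; fingers close along the cover's x
- mat: black rubber mat fixed to the bench, 130 x 130 x 3 mm; origin at the centre of its underside
- petri_dish: round petri dish, 54 mm wide, 13 mm high, a bystander; origin at the centre of its underside
- dropper_bottle: brown dropper bottle, 30 mm wide, 92 mm high, a bystander; origin at the centre of its underside

How it is judged:
On the way, in this order (a step that is already met when the one before it is completed fails the run):
1. the clip is out of the shaft groove (more than 18 mm from the stud's axis towards the tray) while the cover is still on the housing (y of clip in the frame of stud below -0.018 m and distance of cover from where it was at the start of the episode below 0.01 m), for 0.2 s.
2. the cover is lifted off its pins and the stud (z of cover in the frame of housing above 0.066 m), for 0.1 s.
At the end, for the whole second after the job is handed in: The clip lies or leans in the catch tray (origin within 41 mm above its floor); the cover lies flat (within 0.1 rad), handle up, on the mat, centre within 35 mm of the mat's centre; the pick lies on the bench (origin under 30 mm high); all at rest (x of clip in the frame of tray between -0.042 and 0.042 m and y of clip in the frame of tray between -0.04 and 0.04 m and z of clip in the frame of tray below 0.041 m and horizontal distance between cover and mat below 0.035 m and angle between cover's own z axis and vertical below 0.1 rad and height (world z) of cover below 0.008 m and height (world z) of pick below 0.03 m and linear speed of each of cover, pick, clip below 0.02 m/s); the robot touches nothing.
It fails at once if the fingers touch the clip (contact force between the fingers and clip above 0.5 N).
It fails at once if the petri dish or the dropper bottle is moved more than 30 mm (distance of any of petri_dish, dropper_bottle from where it was at the start of the episode above 0.03 m).
It also fails if it takes over 54 s, if anything falls off the work surface, if the arm or the gripper's body presses on something with over 40 N, if the wrist force passes 120 N, or if a joint passes its speed limit or range.

ROBOT

A 6-joint arm with a two-finger parallel gripper is mounted at the origin on the work surface; the furniture and walls round the work are solid. World frame = base frame: x ahead of the robot, y to its left, z up, the work surface at z = 0. Lengths are in m, angles in rad, forces in N, time in s.
With the tool pointing down it reaches from about 0.275 to 0.825 m from the base axis. Payload 4.9 kg.
Tool frame: the origin (TCP) lies midway between the tips of the shut fingers; the grasp point (between the pads) lies 19 mm behind it (bot.grip_depth is the distance from the TCP to the grasp point, in m); z points along the fingers, y is the line along which they close (so a half turn about z gives the same grasp; the last joint's range is limited). The gripper opens to 85 mm and grips with 20 to 120 N. Pads are 22 mm wide; open, the fingers measure 114 mm over their backs; the gripper's body (76 mm by 85 mm) begins 54 mm behind the grasp point. The pads swing forward as they close: fully open they stand 13 mm farther back than shut.
Start: joints at [-1.37, 0.326, -0.193, 1.052, 0, 1.437], TCP at [0.181, -0.519, 0.231] pointing down, gripper open.
Joint ranges: [-2.65, 2.65], [-0.97, 1.79], [-1.3, 1.35], [-1.93, 2.1], [-1.47, 1.37], [-3.14, 3.14]. Speed limits (rad/s): [2.57, 2.57, 3.14, 3.14, 3.14, 3.14].

INTERFACE

Orientations are given as a unit quaternion [w, x, y, z].
In Python, from cell import bot gives the robot as it stands. Calls block until the motion is done:
- bot.move_pose(position, orientation): joint-space move of the TCP to a pose.
- bot.move_linear(position, speed=0.15, rotation=None, until_force=None): straight line of the TCP; rotation=None keeps the orientation; speed is the mean speed in m/s. With until_force (N) it stops when the force on the tool has changed by that much, and returns True; else False.
- bot.goto_joints(angles): joint-space move.
- bot.set_gripper(opening, grasp_force=None): opening from 0.0 (shut) to 1.0 (fully open); grasp_force is the grip in N (None keeps the last); returns when the fingers have stopped.
- bot.wait(seconds).
- bot.solve_ik(position, orientation): joint angles nearest the present ones, or None.
- bot.camera(name): name is "scene" or "top" or "wrist"; returns the picture (400x640x3 uint8, red, green, blue); there is no depth.
- bot.calibration(name): a dict with "mtx" (3x3 intrinsics, pixels), "k1" (the pictures are not rectified: a ray, as slopes to the right and down, at radius r is drawn at 1 + k1 r^2 times it, then the intrinsics apply), "extrinsics" (4x4, takes a point from world to camera coordinates); the wrist camera has in their place "hand_eye" (4x4, takes a point from camera to tool coordinates, whose origin is the TCP and whose axes are the flange's). Camera axes: x right, y down, z forward; pixel columns grow to the right and rows downward; lengths in m; the calibration is good to about 2 mm. A picture is of the moment at which its call begins: read the wrist's pose just before it. calibration takes no time and is no camera call.
A pose or a line that the arm cannot do raises bot.PlanningError and nothing moves.
- bot.close_job(): hands the job in; it is judged then, once.
Trained networks look in the newest picture that a camera, given by its name, has taken for a name from the list of things; names that differ only in an ending like _2 or _b are one class to them, and where a whole thing is asked for, a point or a joint stands for the part that bears it (a point fixed in the world has none). Each returns a list of dicts, best first, with "confidence" (0 to 1); they miss things now and then, are a little off and sometimes report something else, mostly with a low value. They report only what shows in the picture. A call takes as long as a camera call.
- bot.search_frame(camera, thing): "bbox" ([left, top, width, height] in pixels, round what is visible of it).
Readings, each from a call of its own:
- bot.read_clock(): time.
- bot.read_joint_positions(): joint angles.
- bot.read_joint_vel(): joint speeds.
- bot.read_joint_efforts(): joint torques, N m.
- bot.read_position(): TCP position.
- bot.read_tool_rot(): TCP orientation.
- bot.read_ft_force(): force on the tool from outside, world axes, zero at the start.
- bot.read_moment(): the same for the moment, N m.
- bot.read_gripper_width(): opening from 0.0 (shut) to 1.0 (fully open).
- bot.read_finger_force(): force on a finger pad.
Only numpy, scipy, OpenCV 4.12 (cv2) and the standard library are available. Lean on these libraries where they do the work, as an engineer would, in place of code of your own. Each camera call takes 0.05 s, during which the arm holds its last target. There are 200 camera calls.

## Working session

There is one attempt and no reset: what is moved stays moved. The work goes in short steps, each a Python script; the robot and the scene stay as the last script left them, time stands still between calls to the robot, and variables do not carry over. Pictures are saved under pics/ and viewed, at most 10 in all, crops included, and the job is handed in when it is done.

```bash
mkdir -p pics; ls; python3 - <<'E'
from cell import bot
import cv2, numpy as np
np.set_printoptions(precision=4,suppress=True)
for c in ("top","scene"):
    im=bot.camera(c); cv2.imwrite(f"pics/{c}0.png",im[:,:,::-1])
    for t in ["housing","clip","clip_eye","pick","pick_tip","cover","mat","petri_dish","dropper_bottle","stud","tray","cover_grip","pick_grip"]:
        try: print(c,t,[(d['bbox'],round(d['confidence'],2)) for d in bot.search_frame(c,t)[:2]])
        except Exception as e: print(c,t,e)
    k=bot.calibration(c); print(k['mtx'],k['k1'],k['extrinsics'])
print(bot.calibration("wrist"),bot.read_clock(),bot.read_tool_rot())
E
```

```text
pics
top housing [([261.6, 206.8, 91.4, 58.8], 0.56)]
top clip [([303.2, 225.2, 17.9, 11.6], 0.76)]
top clip_eye [([298.6, 225.5, 21.7, 12.5], 0.7), ([234.4, 137.2, 19.2, 26.4], 0.65)]
top pick [([347.2, 149.9, 57.3, 12.1], 0.68), ([375.4, 189.7, 70.4, 70.7], 0.39)]
top pick_tip [([327.2, 149.0, 81.7, 15.2], 0.64)]
top cover [([250.0, 209.2, 62.3, 42.0], 0.97), ([324.8, 145.1, 81.1, 20.4], 0.3)]
top mat [([377.5, 191.4, 66.4, 69.4], 0.8)]
top petri_dish [([255.7, 205.3, 98.7, 58.2], 0.55)]
top dropper_bottle [([235.1, 137.6, 18.7, 25.0], 0.62)]
top stud [([256.8, 204.7, 99.6, 58.7], 0.93)]
top tray [([256.9, 206.0, 96.2, 56.7], 0.79)]
top cover_grip [([251.3, 209.2, 60.4, 45.5], 0.75)]
top pick_grip [([324.0, 143.7, 81.2, 22.1], 0.74)]
[[512.936    0.     320.0538]
 [  0.     512.936  194.0074]
 [  0.       0.       1.    ]] -0.025659807397900226 [[-0.0026 -0.9995 -0.0319 -0.0212]
 [-0.9896  0.0072 -0.1439  0.5499]
 [ 0.144   0.0312 -0.9891  0.9148]
 [ 0.      0.      0.      1.    ]]
scene housing [([254.7, 193.7, 76.0, 69.6], 0.79)]
scene clip [([287.8, 208.2, 13.3, 14.7], 0.58), (
[... 645 characters left out ...]
0.61)]
scene pick_grip [([349.8, 205.6, 57.0, 48.2], 0.86)]
[[418.9139   0.     319.3986]
 [  0.     418.9139 203.5532]
 [  0.       0.       1.    ]] 0.014322050678053684 [[ 0.8395 -0.5432 -0.0114 -0.4633]
 [-0.4191 -0.6341 -0.6498  0.2518]
 [ 0.3457  0.5503 -0.76    0.7577]
 [ 0.      0.      0.      1.    ]]
{'mtx': array([[316.3345,   0.    , 321.235 ],
       [  0.    , 316.3345, 195.5892],
       [  0.    ,   0.    ,   1.    ]]), 'k1': -0.004471449167350346, 'hand_eye': array([[ 0.0016, -0.9546, -0.2979,  0.0752],
       [ 1.    ,  0.0018, -0.0004,  0.0005],
       [ 0.0009, -0.2979,  0.9546, -0.1428],
       [ 0.    ,  0.    ,  0.    ,  1.    ]])} 1.4 [-0.      0.986   0.1666 -0.    ]
```

```bash
cat > h.py <<'E'
from cell import bot
import cv2, numpy as np
from scipy.spatial.transform import Rotation as R
np.set_printoptions(precision=4,suppress=True)
def T_cam(c):  # world->cam
    if c!="wrist": return bot.calibration(c)['extrinsics']
    q=bot.read_tool_rot(); T=np.eye(4); T[:3,:3]=R.from_quat(np.r_[q[1:],q[0]]).as_matrix(); T[:3,3]=bot.read_position()
    return np.linalg.inv(T@bot.calibration(c)['hand_eye'])
def proj(P,c,E):
    k=bot.calibration(c); p=np.atleast_2d(P)@E[:3,:3].T+E[:3,3]; s=p[:,:2]/p[:,2:]
    s=s*(1+k['k1']*(s**2).sum(1,keepdims=True)); return s@k['mtx'][:2,:2].T+k['mtx'][:2,2]
def unproj(uv,z,c,E):
    k=bot.calibration(c); uv=np.atleast_2d(uv).astype(float)
    s0=(uv-k['mtx'][:2,2])/k['mtx'][0,0]; s=s0.copy()
    for _ in range(9): s=s0/(1+k['k1']*(s**2).sum(1,keepdims=True))
    d=np.c_[s,np.ones(len(s))]@E[:3,:3]; o=-E[:3,:3].T@E[:3,3]
    return o+d*((z-o[2])/d[:,2:])
def Rz(a): return R.from_euler('z',a).as_matrix()
def quat_down(a):  # tool z down, tool y (closing) along world direction angle a
    y=np.array([np.cos(a),np.sin(a),0]); z=np.array([0,0,-1.]); x=np.cross(y,z)
    q=R.from_matrix(np.c_[x,y,z]).as_quat(); return np.r_[q[3],q[:3]]
E
python3 - <<'E'
from h import *
a=cv2.imread("pics/top0.png")[120:280,220:460]
b=cv2.imread("pics/scene0.png")[120:350,230:430]
cv2.imwrite("pics/a.png",cv2.resize(a,None,fx=3.3,fy=3.3,interpolation=2))
E=T_cam("top")
for n,uv,z in [("dish?",(0,0),0),("mat",(410.7,226),.003),("pick",(365,155),.02),("bottle",(243.5,150),.05)]: print(n,unproj(uv,z,"top",E))
print(unproj([(304,231),(281,230),(345,236)],.05,"top",E))
E
```

```text
dish? [[0.9777 0.6577 0.    ]]
mat [[ 0.4922 -0.1954  0.003 ]]
pick [[ 0.6275 -0.1096  0.02  ]]
bottle [[0.6326 0.1191 0.05  ]]
[[ 0.4803  0.0053  0.05  ]
 [ 0.4823  0.0473  0.05  ]
 [ 0.4709 -0.0693  0.05  ]]
```

View pics/a.png

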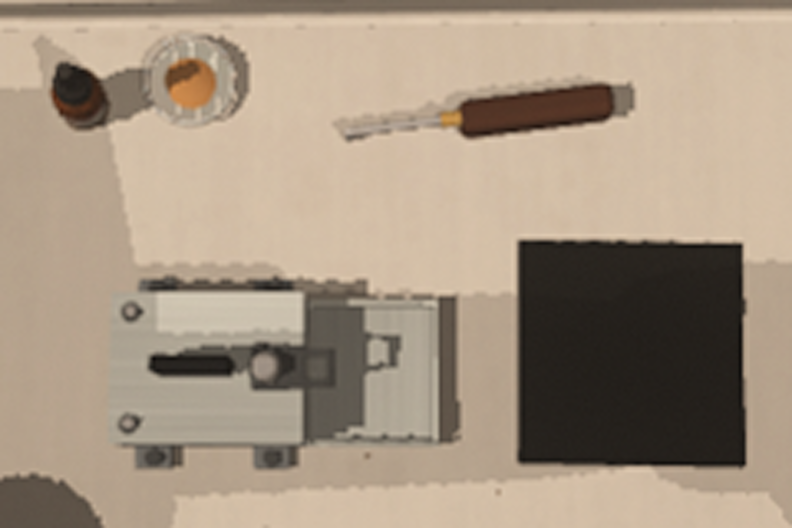

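```bash
python3 - <<'E'
from h import *
q=quat_down(0.0)
for p in [(.57,-.06,.26),(.63,-.11,.03),(.47,-.2,.06),(.48,.05,.1),(.49,-.19,.06)]: print(p,bot.solve_ik(p,q),bot.solve_ik(p,quat_down(np.pi)))
bot.move_pose([.57,-.06,.24],q)
E=T_cam("wrist"); im=bot.camera("wrist"); np.save("E1.npy",E); cv2.imwrite("pics/w1.png",im[:,:,::-1])
for t in ["pick","pick_tip","clip","cover","stud"]: print(t,[(d['bbox'],round(d['confidence'],2)) for d in bot.search_frame("wrist",t)[:2]])
print(bot.read_clock())
E
```

```text
(0.57, -0.06, 0.26) [-0.2336  0.3529 -0.0796  1.1383  0.      1.3372] [-0.2336  0.3529 -0.0796  1.1383  0.     -1.8044]
(0.63, -0.11, 0.03) [-0.2882  0.6727 -0.1779  0.7202  0.      1.2826] [-0.2882  0.6727 -0.1779  0.7202  0.     -1.859 ]
(0.47, -0.2, 0.06) [-0.5469  0.4417 -0.5174  0.6117  0.      1.0239] [-0.5469  0.4417 -0.5174  0.6117  0.     -2.1177]
(0.48, 0.05, 0.1) [-0.0493  0.3416 -0.5485  0.6807  0.      1.5215] [-0.0493  0.3416 -0.5485  0.6807  0.     -1.6201]
(0.49, -0.19, 0.06) [-0.5104  0.4635 -0.4786  0.6287  0.      1.0604] [-0.5104  0.4635 -0.4786  0.6287  0.     -2.0812]
pick [([361.8, 139.8, 21.3, 124.5], 0.69)]
pick_tip [([360.4, 143.6, 21.9, 121.5], 0.76)]
clip [([218.1, 97.1, 27.0, 43.0], 0.64)]
cover [([181.2, 5.0, 95.3, 117.9], 0.69)]
stud [([190.0, 8.8, 101.1, 179.1], 0.8)]
3.8583
```

View pics/w1.png

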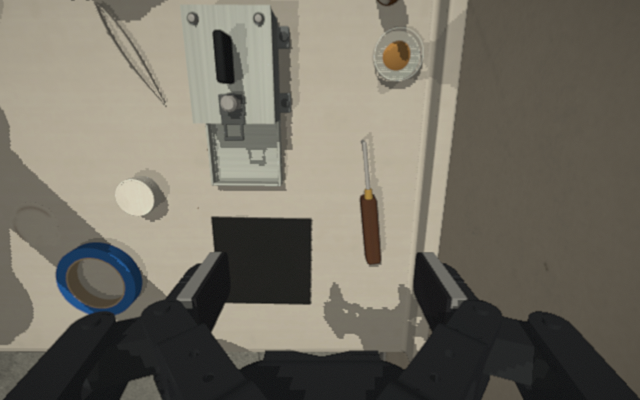

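```bash
python3 - <<'E'
import cv2,numpy as np
a=cv2.imread("pics/w1.png")
h=cv2.resize(a[0:197,178:298],None,fx=3,fy=3,interpolation=2)
p=cv2.resize(a[127:274,345:395],None,fx=4,fy=4,interpolation=2)
p=cv2.copyMakeBorder(p,0,3,0,0,0); 
cv2.imwrite("pics/c1.png",np.hstack([h,p]))
E
```

```text
(no output)
```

View pics/c1.png

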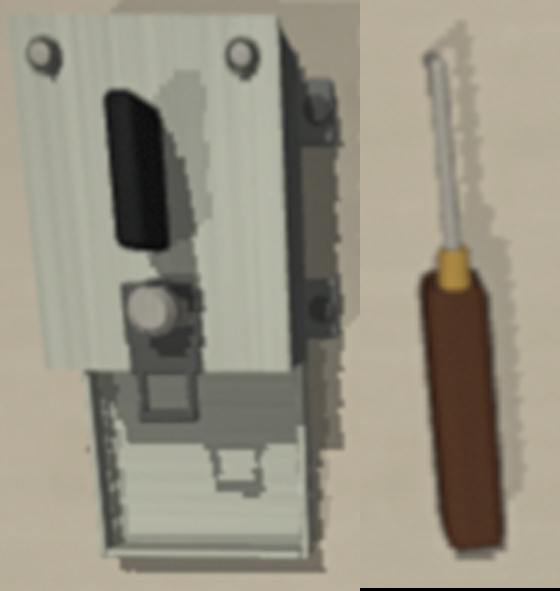

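```bash
cat > fit.py <<'E'
from h import *
from scipy.optimize import least_squares
Et=T_cam("top"); E1=np.load("E1.npy")
def un(p,s,o): return (np.array(p,float)+.5)/s-.5+o
M=1e-3
def fit(name,obs,x0):
    def res(v,idx=None):
        return np.concatenate([((proj((Rz(v[2])@(np.array(P)*M))+[v[0],v[1],0],c,E)[0]-uv)*w) for P,uv,c,E,w in obs])
    r=least_squares(res,x0,loss='soft_l1'); print(name,r.x); print(r.fun.reshape(-1,2).round(1).tolist()); return r.x
def T(p): return un(p,3.3,[220,120])
def W(p): return un(p,3,[178,0])
def Wp(p): return un((p[0]-360,p[1]),4,[345,127])
H=[((31,42,55),(240,54)),((-31,42,55),(42,54)),((0,-34,66),(152,309)),((-42,54,50),(10,14)),((42,54,50),(277,14)),((42,-54,50),(293,372)),((-42,-54,50),(46,370)),((0,-61,53),(168,396))]
HT=[((31,42,55),(130,311)),((-31,42,55),(128,423)),((42,54,50),(115,292)),((-42,54,50),(115,443)),((-42,-54,50),(305,443)),((42,-54,50),(305,290)),((0,-34,66),(265,365))]
o1=[(P,W(p),"wrist",E1,1) for P,p in H]; o2=[(P,T(p),"top",Et,1) for P,p in HT]
if __name__=="__main__":
    fit("Hw",o1,[.48,.05,0]); fit("Ht",o2,[.48,.05,0]); fit("H",o1+o2,[.48,.05,0])
    P=[((0,110,23.5),(432,57)),((0,66,23.5),(444,160)),((0,45,23.5),(454,280)),((0,-45,24),(477,545))]
    PT=[((0,110,22),(345,132)),((0,45,22),(463,118)),((0,-45,20),(612,99))]
    a=[(p,Wp(u),"wrist",E1,1) for p,u in P]; b=[(p,T(u),"top",Et,1) for p,u in PT]
    fit("Pw",a,[.63,-.1,.1]); fit("Pt",b,[.63,-.1,.1]); fit("P",a+b,[.63,-.1,.1])
E
python3 fit.py
```

```text
Hw [ 0.4798  0.0427 -0.0043]
[[0.6, 0.1], [-0.4, -0.1], [-0.2, 0.7], [-0.9, 0.0], [0.5, 0.3], [-0.4, -0.2], [0.4, 0.1], [0.2, -1.2]]
Ht [0.4809 0.0444 0.0004]
[[0.5, -0.1], [0.6, 0.0], [-1.0, 0.0], [-1.7, 0.2], [0.1, -0.1], [0.0, 0.2], [0.6, -0.2]]
H [ 0.48    0.0429 -0.0038]
[[0.9, -0.2], [-0.1, -0.4], [0.1, 0.4], [-0.7, -0.2], [0.7, 0.0], [-0.1, -0.5], [0.6, -0.1], [0.5, -1.4], [1.3, 0.2], [1.3, 0.4], [-0.1, 0.3], [-1.0, 0.5], [0.8, 0.5], [0.9, 0.8], [1.4, 0.3]]
Pw [ 0.6303 -0.1418  0.1312]
[[-0.0, 0.0], [0.5, 11.8], [-0.5, -1.2], [0.0, -0.3]]
Pt [ 0.6318 -0.1421  0.1197]
[[0.7, 0.0], [-1.3, -0.0], [0.2, 0.0]]
P [ 0.6306 -0.1419  0.1301]
[[0.4, 0.1], [0.8, 11.8], [-0.2, -1.2], [0.2, -0.3], [0.8, 1.2], [-1.3, 0.8], [0.1, 0.4]]
```

```bash
python3 - <<'E'
from h import *
print(unproj([(428,150),(428,264)],0,"wrist",np.load("E1.npy")))
x,y,a=.631,-.142,.128
q=quat_down(a)
bot.set_gripper(0.5)
bot.move_pose([x,y,.09],q)
print(bot.move_linear([x,y,.007],speed=.1,until_force=15),bot.read_position(),bot.read_ft_force())
bot.set_gripper(0,80)
print(bot.read_gripper_width(),bot.read_finger_force(),bot.read_ft_force())
bot.move_linear([x,y,.12],speed=.15)
q2=quat_down(-.004)
bot.move_pose([.480,-.13,.12],q2)
bot.move_linear([.480,-.13,.078],speed=.1)
E=T_cam("wrist"); im=bot.camera("wrist"); np.save("E2.npy",E); cv2.imwrite("pics/w2.png",im[:,:,::-1])
print(bot.read_position(),bot.read_clock(),bot.read_ft_force())
print(proj([[.48,-.018,.0515],[.48,-.018,.073],[.48,.009,.066]],"wrist",E))
for t in ["pick_tip","clip","clip_eye"]: print(t,[(d['bbox'],round(d['confidence'],2)) for d in bot.search_frame("wrist",t)[:2]])
E=T_cam("top"); im=bot.camera("top"); cv2.imwrite("pics/t2.png",im[:,:,::-1])
E
```

```text
[[ 0.6987 -0.0468  0.    ]
 [ 0.7143 -0.2021  0.    ]]
False [ 0.6316 -0.1422  0.0077] [-1.6542  0.1445  0.1902]
0.21288442473518804 80.87441682815552 [-0.6169  0.1154  4.6184]
[ 0.4807 -0.1302  0.0783] 8.6 [-0.6178  0.3446 -0.4311]
[[320.9728  16.4977]
 [320.8867   3.7583]
 [320.7526 -66.1949]]
pick_tip [([300.3, 1.9, 46.6, 354.4], 0.76)]
clip [([294.9, 3.9, 49.3, 33.4], 0.67)]
clip_eye [([290.7, 1.5, 54.4, 37.2], 0.69)]
```

View pics/w2.png

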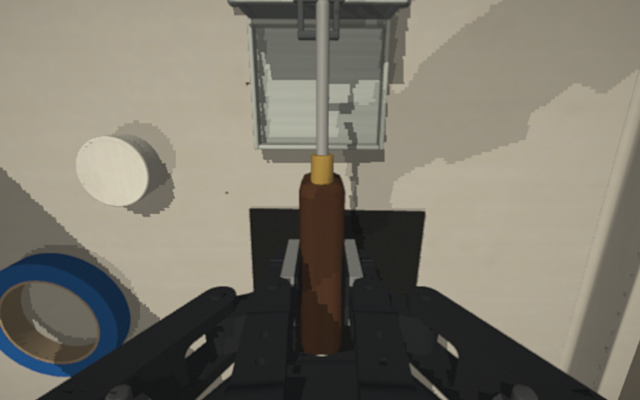

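```bash
python3 - <<'E'
from h import *
E=np.load("E2.npy")
for y in (-.025,-.029,-.031): print(y,proj([.48,y,.055],"wrist",E),proj([.48,y,.05],"wrist",E))
for d in (-.004,0,.004): print(d,proj([[.4805,-.130+.045+d,.0966],[.4805,-.130-.045+d,.0966],[.4805,-.13+.11+d,.0942]],"wrist",E))
a=cv2.imread("pics/w2.png")[0:60,270:370]; b=cv2.imread("pics/t2.png")[180:280,250:420]
a=cv2.resize(a,None,fx=6,fy=6,interpolation=2); b=cv2.resize(b,(600,353),interpolation=2)[:235]
cv2.imwrite("pics/c2.png",np.vstack([a,b]))
E
```

```text
-0.025 [[320.9968  31.2805]] [[321.013   33.3253]]
-0.029 [[321.0172  40.5744]] [[321.0326  42.3185]]
-0.031 [[321.0272  45.1679]] [[321.0423  46.765 ]]
-0.004 [[322.4475 185.2744]
 [322.6413 361.9299]
 [322.2303   6.0214]]
0 [[322.4369 175.6933]
 [322.6342 355.3944]
 [322.2155  -6.8978]]
0.004 [[322.4261 165.9326]
 [322.627  348.7555]
 [322.2005 -20.0884]]
```

View pics/c2.png

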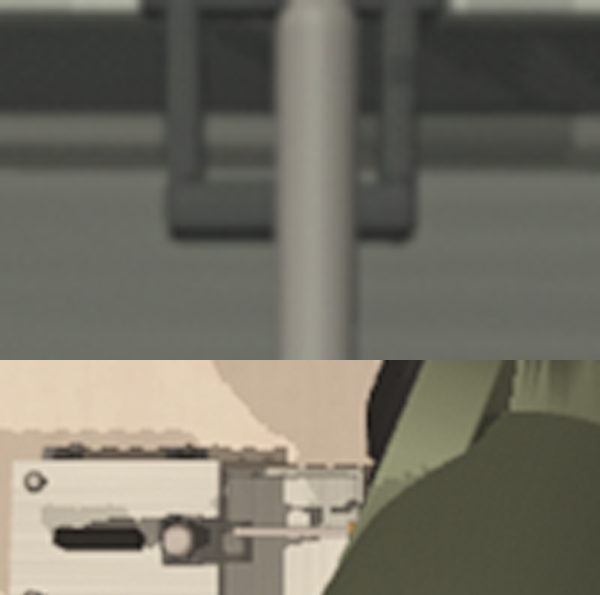

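```bash
python3 - <<'E'
from h import *
E=T_cam("top")
for d in (-.004,-.002,0,.002): print(d,proj([[.4805,-.02+d+.0025,.094]],"top",E), proj([[.48,-.024,.055]],"top",E))
a=cv2.imread("pics/t2.png"); print(a[222:232,308:322].sum(2))
im=bot.camera("scene"); cv2.imwrite("pics/s2.png",im[:,:,::-1])
cv2.imwrite("pics/c3.png",cv2.resize(im[150:270,240:360,::-1],None,fx=5,fy=5,interpolation=2))
E=T_cam("scene")
for d in (-.004,-.002,0,.002): print(d,(proj([[.4805,-.02+d,.094],[.4805,-.02+d,.0717],[.48,-.018,.0515]],"scene",E)-[240,150])*5)
E
```

```text
-0.004 [[317.7935 228.9839]] [[319.9554 230.8976]]
-0.002 [[316.6423 228.9897]] [[319.9554 230.8976]]
0 [[315.4913 228.9955]] [[319.9554 230.8976]]
0.002 [[314.3404 229.0013]] [[319.9554 230.8976]]
[[619 619 610 503 286 246 314 367 379 377 378 376 377 368]
 [635 634 624 509 290 241 313 362 381 378 378 375 375 370]
 [498 494 467 371 255 252 315 371 382 382 380 381 383 372]
 [245 242 244 235 221 234 278 320 340 337 335 326 315 342]
 [263 265 262 257 252 249 254 266 273 262 243 223 223 282]
 [226 245 270 263 253 246 259 271 354 411 379 378 381 395]
 [169 218 269 260 236 229 276 320 465 570 546 553 550 548]
 [172 219 270 261 254 293 345 361 436 487 467 469 477 483]
 [170 221 271 261 259 333 375 361 367 345 305 271 263 313]
 [165 220 274 256 259 330 372 361 378 377 338 264 232 296]]
-0.004 [[277.2198 279.1818]
 [280.2147 314.4126]
 [274.4226 336.2566]]
-0.002 [[274.668  276.0054]
 [277.7096 311.2538]
 [274.4226 336.2566]]
0 [[272.1229 272.8372]
 [275.211  308.103 ]
 [274.4226 336.2566]]
0.002 [[269.5844 269.6774]
 [272.7187 304.9604]
 [274.4226 336.2566]]
```

View pics/c3.png

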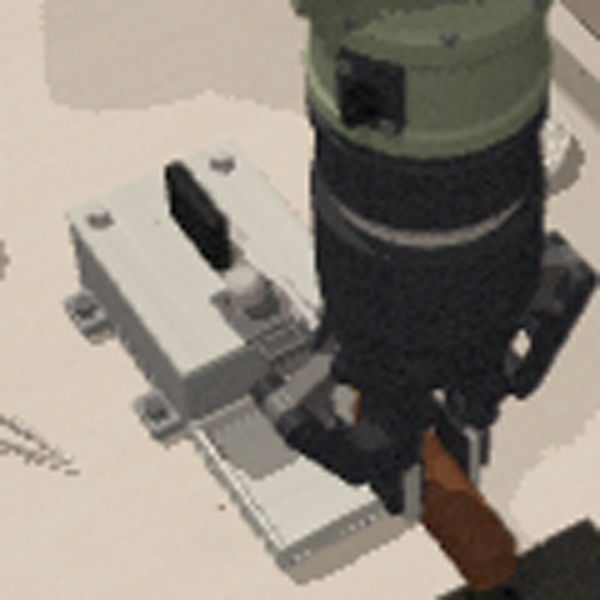

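```bash
python3 - <<'E'
from h import *
bot.move_linear([.4790,-.1275,.078],speed=.1)
print(bot.move_linear([.4790,-.1275,.049],speed=.06,until_force=5),bot.read_position(),bot.read_ft_force())
im=bot.camera("wrist"); cv2.imwrite("pics/w3.png",im[:,:,::-1])
im=bot.camera("top"); cv2.imwrite("pics/t3.png",im[:,:,::-1])
a=cv2.resize(cv2.imread("pics/w3.png")[0:60,270:370],None,fx=6,fy=6,interpolation=2)
b=cv2.resize(cv2.imread("pics/t3.png")[205:255,270:355],(600,353),interpolation=2)[:235]
cv2.imwrite("pics/c4.png",np.vstack([a,b]))
print(bot.read_clock())
E
```

```text
False [ 0.4788 -0.1274  0.0487] [ 0.4621  0.5815 -0.7382]
9.8333
```

View pics/c4.png

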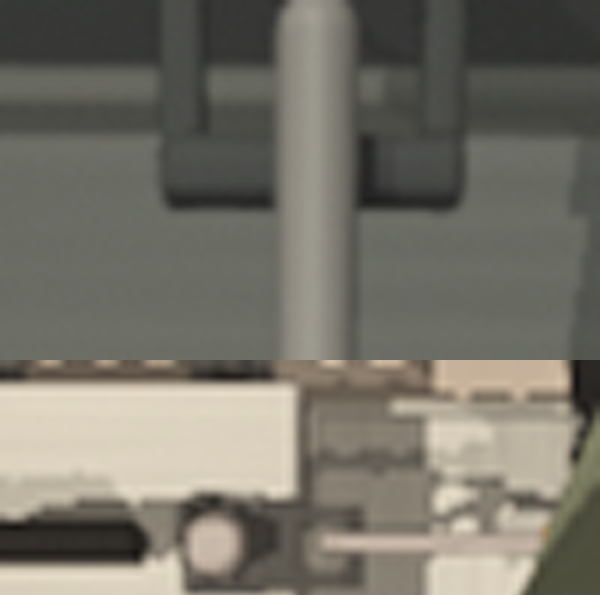

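```bash
python3 - <<'E'
from h import *
for y in (-.133,-.140,-.150,-.165):
    bot.move_linear([.4790,y,.049],speed=.05); print(y,bot.read_ft_force())
bot.wait(.3)
im=bot.camera("wrist"); cv2.imwrite("pics/w4.png",im[:,:,::-1]); E=T_cam("wrist")
bot.search_frame
for t in ["clip","clip_eye"]: print(t,[(d['bbox'],round(d['confidence'],2)) for d in bot.search_frame("wrist",t)[:2]])
im=bot.camera("top"); cv2.imwrite("pics/t4.png",im[:,:,::-1])
a=cv2.resize(cv2.imread("pics/w4.png")[0:170,210:410],None,fx=3,fy=3,interpolation=2)[:345]
b=cv2.resize(cv2.imread("pics/t4.png")[205:255,270:370],(600,300),interpolation=2)[:235]
cv2.imwrite("pics/c5.png",np.vstack([a,b]))
print(bot.read_clock(),bot.read_position())
E
```

```text
-0.133 [-1.2015  5.0119 -1.0288]
-0.14 [-0.1198  0.1326 -1.1406]
-0.15 [ 0.3866 -0.7155 -0.0826]
-0.165 [ 0.4742  0.778  -0.5604]
clip []
clip_eye []
11.6833 [ 0.479  -0.1649  0.049 ]
```

View pics/c5.png

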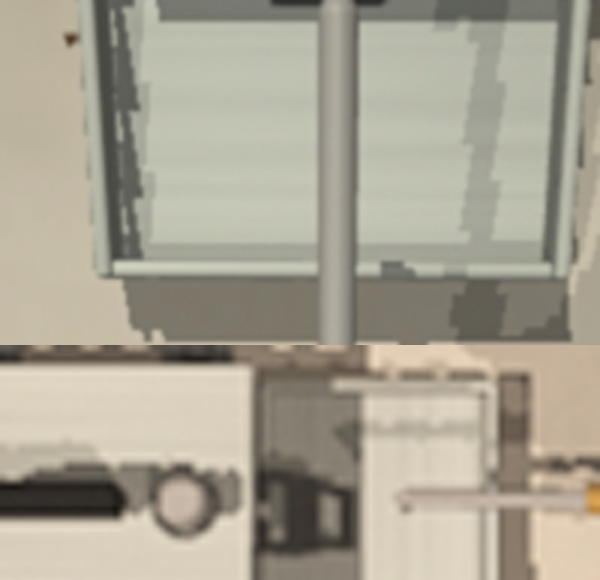

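```bash
python3 - <<'E'
from h import *
bot.move_linear([.479,-.165,.13],speed=.15)
q=quat_down(.128)
bot.move_pose([.631,-.142,.09],q)
print(bot.move_linear([.631,-.142,.0085],speed=.08,until_force=6),bot.read_position())
bot.set_gripper(0.45)
bot.move_linear([.631,-.142,.15],speed=.2)
q2=quat_down(-.004)
bot.move_pose([.480,.049,.15],q2)
print(bot.move_linear([.480,.049,.056],speed=.1,until_force=8),bot.read_position())
bot.set_gripper(0,60)
print(bot.read_gripper_width(),bot.read_finger_force())
bot.move_linear([.480,.049,.085],speed=.04)
print(bot.read_ft_force())
bot.move_linear([.480,.049,.16],speed=.12); bot.wait(.1)
im=bot.camera("wrist"); cv2.imwrite("pics/w5.png",im[:,:,::-1])
im=bot.camera("scene"); cv2.imwrite("pics/s5.png",im[:,:,::-1])
cv2.imwrite("pics/c6.png",np.hstack([cv2.resize(cv2.imread("pics/w5.png"),(480,300)),cv2.resize(cv2.imread("pics/s5.png")[130:330,230:430],(300,300))]))
print(bot.read_clock(),bot.read_ft_force())
E
```

```text
True [ 0.6301 -0.1416  0.0082]
False [0.4806 0.0489 0.0564]
0.10407838725901251 60.64812898635864
[ 0.203  -0.0143 -2.68  ]
19.5083 [ 0.7546 -1.5488 -2.7596]
```

View pics/c6.png

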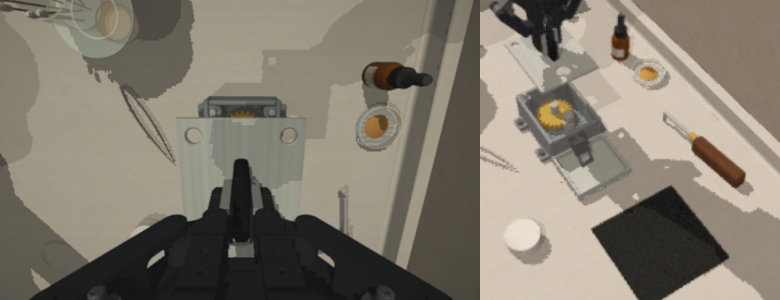

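```bash
python3 - <<'E'
from h import *
x,y=.492,-.189
bot.move_linear([x,y,.15],speed=.15)
bot.move_linear([x,y,.035],speed=.12)
print(bot.move_linear([x,y,.012],speed=.04,until_force=4),bot.read_position())
bot.set_gripper(0.5)
bot.move_linear([x,y,.10],speed=.12)
bot.move_pose([.45,-.16,.28],quat_down(-.004))
bot.wait(.3)
im=bot.camera("wrist"); cv2.imwrite("pics/w6.png",im[:,:,::-1]); E=T_cam("wrist")
im=bot.camera("scene"); cv2.imwrite("pics/s6.png",im[:,:,::-1])
cv2.imwrite("pics/c7.png",np.hstack([cv2.imread("pics/w6.png")[0:380,160:460],cv2.resize(cv2.imread("pics/s6.png")[170:340,235:435],(447,380),interpolation=2)]))
for t in ["clip","mat","pick","cover"]: print(t,[(d['bbox'],round(d['confidence'],2)) for d in bot.search_frame("scene",t)[:2]])
print(bot.read_clock())
print(proj([[.48,-.011,.003],[.48,-.087,.016],[.438,-.011,.046],[.522,-.011,.046]],"wrist",E)-[160,0])
E
```

```text
True [ 0.4917 -0.1889  0.0137]
clip [([289.9, 218.8, 11.7, 22.8], 0.63)]
mat [([303.7, 253.9, 88.9, 83.4], 0.89), ([248.3, 182.4, 84.1, 81.6], 0.62)]
pick [([350.4, 203.9, 56.0, 52.5], 0.81), ([317.8, 258.1, 64.2, 64.7], 0.41)]
cover [([317.3, 257.7, 65.3, 61.0], 0.73)]
25.5667
[[187.2143  33.0159]
 [186.6941  99.388 ]
 [150.9127  25.2801]
 [229.6697  25.0494]]
```

View pics/c7.png

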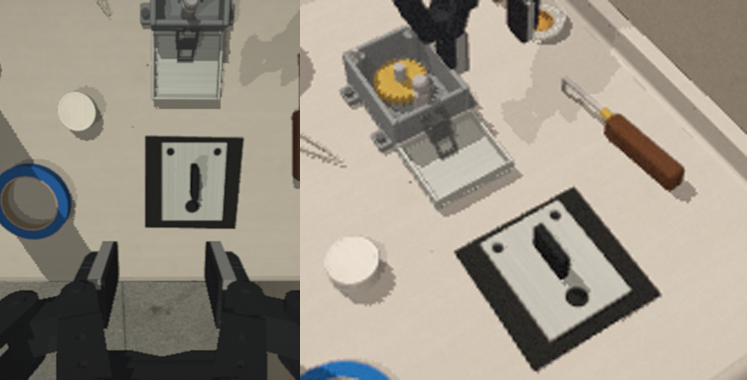

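```bash
python3 - <<'E'
from h import *
from scipy.optimize import least_squares
bs={}; Es={}
for c in ("wrist","scene","top"):
    Es[c]=T_cam(c); bot.camera(c); d=bot.search_frame(c,"clip"); print(c,[(x['bbox'],round(x['confidence'],2)) for x in d[:2]])
    if d: b=d[0]['bbox']; bs[c]=np.array([b[0],b[1],b[0]+b[2],b[1]+b[3]])
def res(v):
    # origin x,y,z, pitch; box corners of the clip
    P=np.array([[sx*w,yy,zz] for sx in(-1,1) for w,yy in((.013,.009),(.013,-.009),(.011,-.037)) for zz in(0,.003)])
    P=P@R.from_euler('zx',[v[4],v[3]]).as_matrix().T+v[:3]; r=[]
    for c in bs:
        p=proj(P,c,Es[c]); r.append(np.r_[p.min(0),p.max(0)]-bs[c])
    return np.concatenate(r)
for a0 in (0,.7,1.2,-2.5):
    r=least_squares(res,[.48,-.03,.025,a0,0],loss='soft_l1'); print(r.cost,r.x, 'tray frame',r.x[:3]-[.48,-.049,.003],r.fun.round(1))
E
```

```text
wrist [([335.0, 28.7, 21.8, 30.9], 0.93)]
scene [([288.2, 219.0, 16.0, 22.2], 0.51)]
top [([235.7, 138.0, 18.0, 21.7], 0.69), ([378.9, 202.6, 27.7, 46.4], 0.62)]
324.7453120562261 [ 0.4802 -0.0029  0.0032  0.113  -0.0051] tray frame [0.0002 0.0461 0.0002] [  0.8 -12.3   1.7  -0.4  -2.7   1.2   1.6   0.1  69.4  87.9  75.5  80. ]
319.3074039649224 [ 0.4791 -0.0156  0.0226  1.0336 -0.0159] tray frame [-0.0009  0.0334  0.0196] [ 0.3 -0.7  2.7 -2.  -0.  -0.1  0.5  1.3 77.6 87.2 74.1 80.2]
319.28409172433527 [ 0.4788 -0.0155  0.0221  1.0825  0.0468] tray frame [-0.0012  0.0335  0.0191] [ 0.3 -0.6  1.9 -3.  -0.2 -0.1  0.8  1.1 77.7 87.7 73.4 80.1]
319.1022390825577 [ 0.4807 -0.0306  0.0008 -2.0184 -0.1123] tray frame [ 0.0007  0.0184 -0.0022] [ 0.5 -0.7  0.6 -3.7  0.1 -0.1  1.6  0.8 77.9 87.6 73.1 80. ]
```

```bash
python3 -c "
from cell import bot
print(bot.close_job(),bot.read_clock())"
```

```text
the job is handed in; nothing more can be done
the job is handed in; nothing more can be done
```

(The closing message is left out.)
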